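# Ease the coil winder back one notch

## Robot

A 6-joint arm with a two-finger parallel gripper is mounted at the origin on the work surface. World frame = base frame: x ahead of the robot, y to its left, z up, the work surface at z = 0. Lengths are in mm, angles in rad, forces in N, time in s.
With the tool pointing down it reaches from about 275 to 725 mm from the base axis. Payload 15.9 kg.
Tool frame: the origin (TCP) lies at the very end of the fingers, on their centre line; the grasp point (between the pads) lies 19 mm behind it; z points along the fingers, y is the line along which they close (so a half turn about z gives the same grasp; the last joint's range is limited). The gripper opens to 85 mm and grips with 20 to 120 N. Pads are 22 mm wide; open, the fingers measure 114 mm over their backs; the gripper's body (76 mm by 85 mm) begins 54 mm behind the grasp point. The pads swing forward as they close: fully open they stand 13 mm farther back than shut.
Start: joints at [1.281, 0.213, -0.034, 1.323, 0, 1.571], TCP at [142.874, 479.137, 231.306] pointing down, gripper open.
Joint ranges: [-2.98, 2.98], [-0.74, 1.72], [-1.14, 1.35], [-2.1, 2.04], [-1.57, 1.44], [-3.14, 3.14]. Speed limits (rad/s): [1.89, 1.89, 2.39, 2.57, 3.14, 3.14].

## Interface

Orientations are given as a 3x3 rotation matrix whose columns are the frame's x, y, z axes.
In Python, from cell import r gives the robot as it stands.
- The arm moves only by the shell command python3 -m creep 'ROWS' [FORCE]. ROWS is JSON, a list of rows, each a list of 3 entries, a list of its own where there are three numbers: the turn, a rotation vector about the tool's x, y, z in degrees, then the shift along the tool's x, y, z in cm, then the opening, from 0 (shut) to 1 (fully open). A call has exactly 5 rows; each row shifts and turns the commanded pose from where the row before left it, along the tool's axes as they then stand; what a row does not reach is not made up. A row lasts 1/10 s, in which the tool goes at most 50 mm and 8.59 degrees, less where a joint would pass 70% of its speed; a pose out of reach is approached as far as the arm can. A call is refused whole if a number of a shift passes 5 or a number of a turn 8.59, either way. A call with a gripper value outside its range is refused whole. The fingers move at their own pace and stop on an object; FORCE is the grip in N (left out, the last holds). Time passes only in rows, so rows that do not move let the fingers close, or fill a call up. It gives the time, the measured TCP pose, the force, the opening and the grip force at its end, in the units of the state.
- r.get_state(): the state, without advancing time (a new reading comes with each control period).
- r.get_image(name): name is "side" or "top" or "wrist"; returns the picture (480x640x3 uint8, red, green, blue); there is no depth.
- r.calibration(name): a dict with "fx", "fy", "cx", "cy" (pixels), "R" (3x3) and "t" (3): a world point X has camera coordinates R X + t. Camera axes: x right, y down, z forward; pixel columns grow to the right and rows downward; lengths in mm; the calibration is good to about 2 mm. A picture is of the moment at which its call begins: read the wrist's pose just before it. calibration takes no time and is no camera call; for the wrist camera it gives the pose at the moment of the call.
- r.sign_off(): hands the job in; it is judged then, once.
Trained networks look in the newest picture that a camera, given by its name, has taken for a name from the list of things; names that differ only in an ending like _2 or _b are one class to them, and where a whole thing is asked for, a point or a joint stands for the part that bears it (a point fixed in the world has none). Each returns a list of dicts, best first, with "score" (0 to 1); they miss things now and then, are a little off and sometimes report something else, mostly with a low value. They report only what shows in the picture. A call takes as long as a camera call.
- r.outline_of(camera, name): "mask" (480x640 bool, what is visible of it) and "position" ([column, row] in pixels, amid what is visible of it).
The state is a dict: "t": time; "joint_pos": joint angles; "joint_velocities": joint speeds; "joint_efforts": joint torques, N m; "position": TCP position; "tcp_rot": TCP orientation; "wrist_force": force on the tool from outside, world axes, zero at the start; "moment": the same for the moment, N m; "width": finger opening in mm; "gripper_force": force on a finger pad.
Only numpy, scipy, OpenCV 4.12 (cv2) and the standard library are available. Lean on these libraries where they do the work, as an engineer would, in place of code of your own. Each camera call takes 0.05 s, during which the arm holds its last target. There are 200 camera calls.

## Task

The copper coil has been wound too tight to slip off the winder's mandrel. With a fingertip tip the ratchet pawl up and over until it rests thrown back, push the star handle backward (the way the pawl was stopping it) by exactly one notch of the ratchet, then tip the pawl over again so that it lies fully home in that notch. Push lightly and grip nothing, do not wind the coil on tighter or let the wheel run back further, and leave the loose things on the bench where they stand.

Things in the scene. Friction and masses are not known exactly. Their poses are not given: they have to be found in the camera images.
- winder: Bench coil winder for jump rings, green iron, bolted down, yawed up to 26 degrees either way. Origin on the bench under the middle of the ratchet wheel. x: along the level spindle (115 mm up), from the star handle (-x side, towards the robot) to the mandrel with copper coil (ends at x 166 mm). y: across, to the side where the pawl is hinged. z: up. Base plate x -63..87, y -76..100, 12 mm thick.
- ratchet_mid (a point): Middle of the steel ratchet wheel, on the spindle's axis, 115 mm above the bench: 10 teeth, 96 mm over the tips, 78 mm at the roots, 14 mm thick. On both sides of it (winder x -35..-25 and 25..35 mm) stand green uprights: for the bearings at y -18..18, up to 131 mm, and for the pawl at y 42..69, up to 178 mm above the bench.
- wheel (a joint): Turn (rad) of spindle, ratchet, star handle and coil together. Negative is backward: the top moves to the winder's +y; positive winds on. One notch is 0.628. At 0 a tooth bears on the pawl, which stops it going backward; play in a notch is about 0.13: it starts at 0 to 0.11, and one notch back with the pawl home it reads -0.63 to -0.50. Drag of 0.12 N m keeps it wherever it is left.
- star_handle: Four-armed star handle. Origin on the spindle's axis in the upright plane of the arms, 75 mm from the ratchet's plane towards the robot, 115 mm above the bench; x along the spindle; it turns with the wheel. Arms 90 degrees apart: steel rods 12 mm thick ending in black balls 20 mm across, ball centres 90 mm from the axis; hub 44 mm across. About 2 N at the end of an arm turns it.
- spoke_tip (a point): Centre of the black ball on the uppermost arm of the star handle. At wheel 0 this arm leans 18 degrees from upright to the winder's -y; one notch back it leans 18 degrees to +y. The space on its -y side, above the next arm, is free for a finger.
- pawl (a joint): Turn (rad) of the pawl on its hinge. 0: home, nose at the bottom of a notch. It grows as the nose lifts: clear of the teeth above 0.25, over centre at about 0.8; beyond that it falls by its own weight to 1.70 and rests thrown back on a stop; below that it falls back onto the wheel. Light: 1 N moves it. It drops fully home at wheel -0.58 to -0.44; else it stops on a tooth at 0.02 to 0.2.
- pawl_lever: The pawl. Origin on its hinge (axis along the winder's x, at x 0), 50 mm to +y of the spindle's axis, 169 mm above the bench. A bent lever of dark steel, 12 mm thick, its legs about 105 degrees apart: nose leg 52 mm long, lying to -y on top of the ratchet when home; thumb tab 47 mm long, upright when home. A finger working 20 mm or more above the hinge clears the uprights and teeth.
- tab_end (a point): Middle of the cross bar at the end of the pawl's thumb tab: 26 mm long along the winder's x, 11 mm thick, 42 mm from the hinge. Pushed to the winder's +y it lifts the nose and throws the pawl over; thrown back, the tab lies level towards +y.
- pawl_nose (a point): Lower front corner of the pawl's nose, at mid thickness, 52 mm from the hinge. Thrown back, the nose leg stands upright above the hinge; pushed to the winder's -y it goes over centre and falls back onto the ratchet.
- flux_jar: Glass jar with white flux paste, 58 mm across, 56 mm tall, with a brush leaning in it up to 125 mm; loose, near the winder. Origin under its centre.
- cutters: Side cutters with dark rubber grips, 140 mm long, 16 mm high, lying loose near the winder. Origin below the joint.
- spare_mandrel: Stepped steel mandrel, 150 mm long, 13 mm thick, lying loose near the winder. Origin under its middle.
- charcoal: Black charcoal soldering block, 125 x 66 x 30 mm, lying loose near the winder. Origin under its centre.
- third_hand: Third hand: heavy round foot 64 mm across with a jointed stem and tweezers, 170 mm tall; loose, beyond the winder. Origin under the foot's centre.
- torch: Small hand torch standing on its foot, 68 mm across, 160 mm tall, brass head; loose. Origin under its centre.
- coil: Finished copper coil standing on end, 25 mm across, 30 mm tall; loose, near the winder. Origin under its centre.

How it is judged:
By the outcome, as a careful person would: the job done as asked, in the order asked, and still so for the second after the job is handed in, with the robot touching nothing.
It also fails if it takes over 48 s, if anything falls off the work surface, if the arm or the gripper's body presses on something with over 40 N, if the wrist force passes 120 N, or if a joint passes its speed limit or range.

## Working session

There is one attempt and no reset: what is moved stays moved. The work goes in short steps, Python scripts to look and compute and a shell command to move; the robot and the scene stay as the last step left them, time stands still between calls to the robot, and variables do not carry over. Pictures are saved under pics/ and viewed, at most 10 in all, crops included, and the job is handed in when it is done.

```bash
ls; mkdir -p pics; python3 - <<'E'
from cell import r
import cv2,numpy as np
s=r.get_state();print(s['t'],s['position'],s['tcp_rot'],s['width'])
for c in ("side","top"):
    im=r.get_image(c);cv2.imwrite(f"pics/{c}0.png",im[:,:,::-1])
    k=r.calibration(c);print(c,k)
    for n in ("ratchet_mid","spoke_tip","tab_end","pawl_nose","star_handle","pawl_lever","winder"):
        print(n,[(round(d['score'],2),np.round(d['position'],1).tolist(),int(d['mask'].sum())) for d in r.outline_of(c,n)[:2]])
E
```

```text
pics
0.0 [142.78158834 478.83800244 230.82410404] [[-9.58301088e-01  2.85760245e-01 -3.26133635e-04]
 [ 2.85760431e-01  9.58300517e-01 -1.04688934e-03]
 [ 1.33746766e-05 -1.09643128e-03 -9.99999399e-01]] 85.1929404657637
side {'fx': 494.980979508598, 'fy': 494.980979508598, 'cx': 324.22133795748107, 'cy': 240.2330767873884, 'R': array([[-0.82118638, -0.57034695, -0.01890235],
       [-0.41476428,  0.61927345, -0.66668658],
       [ 0.39194838, -0.53963391, -0.74509846]]), 't': array([549.30354605, 332.44194025, 788.73090501])}
ratchet_mid [(0.55, [399.8, 201.9], 550)]
spoke_tip [(0.56, [409.6, 251.3], 1330)]
tab_end [(0.53, [365.9, 210.1], 340), (0.5, [397.5, 201.1], 576)]
pawl_nose [(0.88, [366.6, 212.0], 250)]
star_handle [(0.94, [406.1, 242.7], 1090), (0.58, [397.7, 198.4], 614)]
pawl_lever [(0.65, [397.5, 200.4], 604), (0.55, [364.2, 212.1], 269)]
winder [(0.87, [367.6, 253.8], 7320)]
top {'fx': 575.0635266727455, 'fy': 575.0635266727455, 'cx': 321.8049434153963, 'cy': 247.62276690615488, 'R': array([[ 0.01942795, -0.99946394,  0.02635123],
       [-0.98419398, -0.02375807, -0.17549291],
       [ 0.17602489, -0.02252526, -0.98412796]]), 't': array([  25.87401515,  642.33521918, 1211.26470903])}
ratchet_mid [(0.93, [364.3, 272.4], 5959), (0.63, [420.4, 210.2], 704)]
spoke_tip [(0.62, [364.1, 304.2], 752), (0.53, [357.9, 262.8], 208)]
tab_end [(0.54, [431.6, 263.0], 635), (0.46, [355.3, 262.1], 215)]
pawl_nose [(0.57, [420.1, 211.7], 788)]
star_handle [(0.9, [365.5, 306.0], 857), (0.31, [357.7, 264.8], 229)]
pawl_lever [(0.75, [356.9, 267.1], 211)]
winder [(0.88, [363.2, 275.4], 5870)]
```

```bash
python3 - <<'E'
import cv2
a=cv2.imread("pics/side0.png")[130:330,270:500]
b=cv2.imread("pics/top0.png")[180:350,270:500]
cv2.imwrite("pics/s1.png",cv2.resize(a,(690,600),interpolation=cv2.INTER_CUBIC))
cv2.imwrite("pics/t1.png",cv2.resize(b,(690,510),interpolation=cv2.INTER_CUBIC))
E
```

```text
(no output)
```

View pics/s1.png

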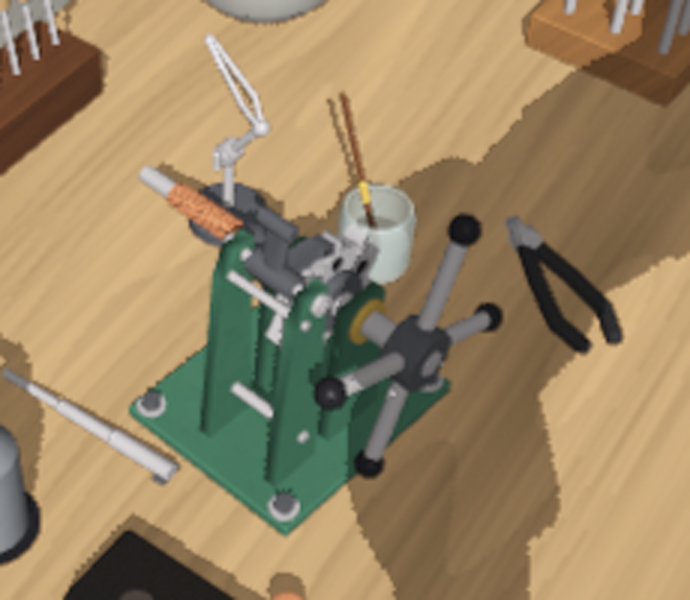

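View pics/t1.png

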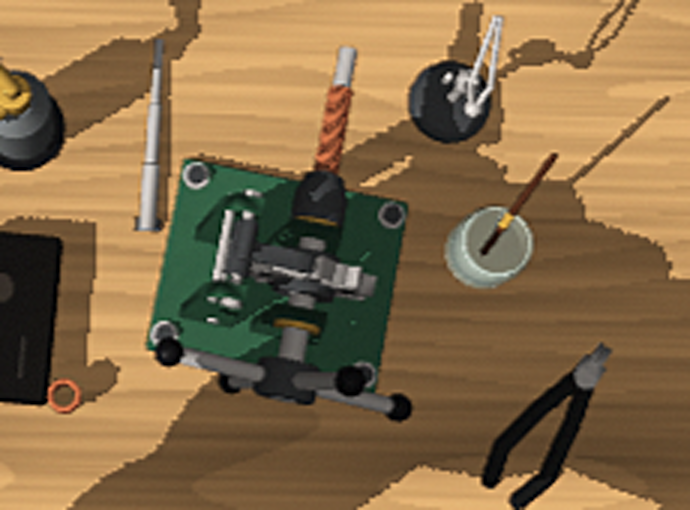

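View pics/top0.png

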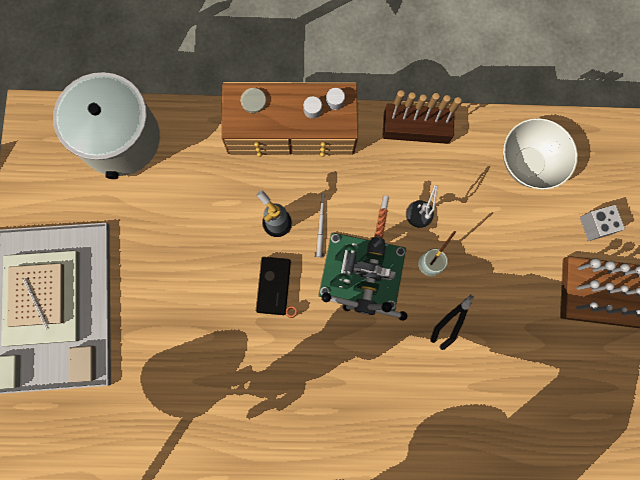

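The views show the winder yawed slightly clockwise, with the pawl hinge on its left. In the top crop the base corners are at (185,155), (408,205) and (150,350), and the uppermost ball is at (350,380). In the side crop that ball is at (464,230). I'll fit the pose to these points.

```bash
cat > h.py <<'E'
import numpy as np
from cell import r
def proj(k,X):
    c=k['R']@np.asarray(X,float)+k['t'];return np.array([k['fx']*c[0]/c[2]+k['cx'],k['fy']*c[1]/c[2]+k['cy']])
def W(p,X):
    c,s=np.cos(p[2]),np.sin(p[2]);return np.array([p[0]+c*X[0]-s*X[1],p[1]+s*X[0]+c*X[1],X[2]])
def ball(w,i=0):  # lean to -y 18deg at 0; negative w -> +y
    a=np.radians(18)+w+i*np.pi/2
    return [-75,-90*np.sin(a),115+90*np.cos(a)]
E
python3 - <<'E'
from h import *
from scipy.optimize import least_squares
ks,kt=r.calibration('side'),r.calibration('top')
S=lambda u,v:np.array([270+u/3,130+v/3]);T=lambda u,v:np.array([270+u/3,180+v/3])
obs=[(kt,T(185,155),[87,100,12]),(kt,T(408,203),[87,-76,12]),(kt,T(149,350),[-63,100,12]),(ks,S(132,408),[87,100,12]),(ks,S(285,533),[-63,100,12]),(ks,S(450,382),[-63,-76,12]),
(kt,T(350,380),0),(kt,T(168,350),3),(kt,T(400,407),1),(ks,S(464,230),0),(ks,S(330,393),3),(ks,S(488,316),1),(ks,S(369,465),2),
(kt,T(347,50),[166,0,115]),(ks,S(147,174),[166,0,115])]
f=lambda p:np.concatenate([proj(k,W(p,ball(p[3],m) if isinstance(m,int) else m))-o for k,o,m in obs])
s=least_squares(f,[550,-60,-.2,.05],loss='soft_l1');p=s.x;print(p,np.round(s.fun.reshape(-1,2),1).tolist())
np.save('p.npy',p)
for n,X in dict(spoke=ball(p[3]),ball3=ball(p[3],3),hinge=[0,50,169],tab0=[0,50,211],jar=[0,0,0]).items():print(n,W(p,X).round(1),proj(kt,W(p,X)).round(),proj(ks,W(p,X)).round())
E
```

```text
[ 5.82797869e+02 -6.40096880e+01 -1.79552022e-01  5.97554924e-02] [[-0.8, 0.4], [0.1, -0.3], [-1.8, -0.6], [-1.8, -1.2], [0.6, -1.2], [1.2, -0.5], [-0.5, 0.4], [-0.1, 0.6], [-1.1, 0.2], [0.3, -0.2], [0.2, -0.1], [0.2, 0.1], [0.3, -0.8], [0.1, -0.4], [-0.5, -0.6]]
spoke [503.1 -83.  198.8] [386. 307.] [425. 207.]
ball3 [524.   31.8 147.9] [326. 297.] [380. 261.]
hinge [591.7 -14.8 169. ] [350. 263.] [362. 221.]
tab0 [591.7 -14.8 211. ] [352. 260.] [363. 205.]
jar [582.8 -64.    0. ] [366. 278.] [375. 264.]
```

```bash
cat > g.py <<'E'
# remaining distance to winder-frame targets, in tool axes (cm)
import sys,json
from h import *
p=np.load('p.npy');s=r.get_state();R=s['tcp_rot'];c,n=np.cos(p[2]),np.sin(p[2])
Rw=np.array([[c,-n,0],[n,c,0],[0,0,1.]]);P=np.array(s['position']);q=Rw.T@(P-[p[0],p[1],0])
print('t',round(s['t'],2),'winder xyz',q.round(1),'F',(Rw.T@np.array(s['wrist_force'])).round(1),'width',round(s['width'],1))
D=np.array([[0,1,0],[1,0,0],[0,0,-1.]]);
from scipy.spatial.transform import Rotation as Q
print('turn left',np.degrees(Q.from_matrix(np.array(R).T@Rw@D).as_rotvec()).round(1))
for a in sys.argv[1:]: print(a,'shift cm',(np.array(R).T@(W(p,json.loads(a))-P)/10).round(2))
E
python3 -m creep '[[[0,0,8.4],[0,0,0],0],[[0,0,8.4],[0,0,0],0],[[0,0,8.4],[0,0,0],0],[[0,0,8.4],[0,0,0],0],[[0,0,8.4],[0,0,0],0]]'
python3 -m creep '[[[0,0,8.4],[0,0,0],0],[[0,0,8.4],[0,0,0],0],[[0,0,8.4],[0,0,0],0],[[0,0,8.4],[0,0,0],0],[[0,0,8.4],[0,0,0],0]]'
python3 g.py '[0,15,240]'
```

```text
t: 1.3
position: [142.9, 479.1, 231.3]
tcp_rot: [[-0.516, 0.857, -0.0], [0.857, 0.516, -0.0], [-0.0, -0.0, -1.0]]
wrist_force: [-0.5, 0.6, -0.1]
width: 12.3
gripper_force: 0.0
t: 1.8
position: [142.9, 479.1, 231.3]
tcp_rot: [[0.19, 0.982, 0.0], [0.982, -0.19, -0.0], [-0.0, 0.0, -1.0]]
wrist_force: [-0.1, 0.0, -0.5]
width: -0.1
gripper_force: 0.0
t 1.8 winder xyz [-529.8  455.8  231.3] F [-0.1  0.  -0.5] width -0.1
turn left [ 0.   0.  -0.7]
[0,15,240] shift cm [-43.47  53.49  -0.87]
```

```bash
python3 -m creep '[[[0,0,-0.7],[-2,2.5,-1],0],[[0,0,0],[-3,3.6,0],0],[[0,0,0],[-3,3.6,0],0],[[0,0,0],[-3,3.6,0],0],[[0,0,0],[-3,3.6,0],0]]' >/dev/null
python3 -m creep '[[[0,0,0],[-3,3.6,0],0],[[0,0,0],[-3,3.6,0],0],[[0,0,0],[-3,3.6,0],0],[[0,0,0],[-3,3.6,0],0],[[0,0,0],[-3,3.6,0],0]]'
python3 g.py '[0,15,240]'
```

```text
t: 2.8
position: [437.5, 131.4, 241.5]
tcp_rot: [[0.172, 0.985, 0.001], [0.985, -0.172, 0.0], [0.0, 0.0, -1.0]]
wrist_force: [0.5, 1.4, 0.4]
width: 0.1
gripper_force: 0.0
t 2.8 winder xyz [-177.9  166.3  241.5] F [0.3 1.4 0.4] width 0.1
turn left [ 0.  -0.   0.4]
[0,15,240] shift cm [-15.24  17.69   0.16]
```

```bash
python3 -m creep '[[[0,0,0],[-3,3.5,0],0],[[0,0,0],[-3,3.5,0],0],[[0,0,0],[-3,3.5,0],0],[[0,0,0],[-3,3.5,0],0],[[0,0,0],[-2.4,2.8,0],0]]'
python3 g.py '[0,15,240]'
python3 - <<'E'
from h import *
import cv2
p=np.load('p.npy')
im=r.get_image('wrist')[:,:,::-1].copy();k=r.calibration('wrist')
for X,c in (([0,50,211],(0,0,255)),([0,50,169],(255,0,0)),([0,0,163],(0,255,255)),(ball(p[3]),(0,255,0))):
    cv2.circle(im,tuple(int(v) for v in proj(k,W(p,X))),3,c,-1)
cv2.imwrite('pics/w1.png',im)
a=r.get_image('side')[130:330,270:500,::-1];cv2.imwrite('pics/s2.png',cv2.resize(a,(690,600),interpolation=cv2.INTER_CUBIC))
E
```

```text
t: 3.3
position: [578.4, -39.9, 241.1]
tcp_rot: [[0.173, 0.985, 0.0], [0.985, -0.173, -0.0], [-0.0, 0.0, -1.0]]
wrist_force: [-0.2, 1.0, -0.1]
width: 0.0
gripper_force: 0.0
t 3.3 winder xyz [ -8.6  23.  241.1] F [-0.3  1.  -0.1] width 0.0
turn left [0.  0.  0.3]
[0,15,240] shift cm [-0.8   0.86  0.11]
```

View pics/w1.png

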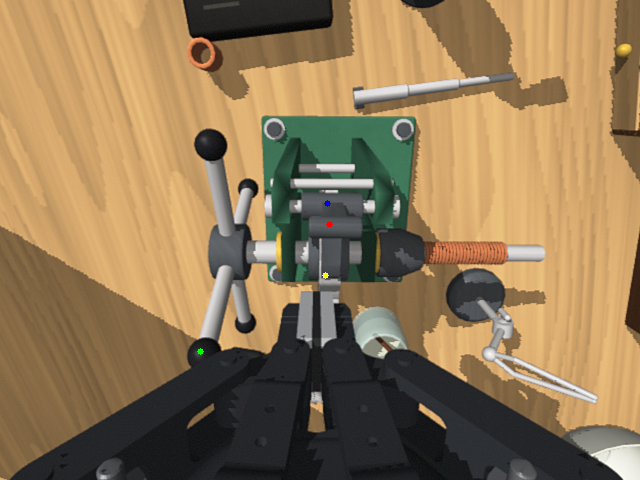

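The wrist view shows the model points landing on the ball (201,351), the tab bar (329,225) and the hinge (327,204), so the fit holds. Next I lower behind the tab and push.

```bash
python3 -m creep '[[[0,0,0],[-0.5,0.7,0],0],[[0,0,0],[0,0,1.2],0],[[0,0,0],[0,0,1.8],0],[[0,0,0],[0,0,1.2],0],[[0,0,0],[0,0,0],0]]' >/dev/null
python3 g.py '[0,15,194]'
```

```text
t 3.9 winder xyz [ -4.2  20.5 198. ] F [-0.4  0.5  0.4] width 0.1
turn left [-0.1  0.   0.4]
[0,15,194] shift cm [-0.55  0.42  0.4 ]
```

```bash
python3 -m creep '[[[0,0,0],[0.2,0.4,0.4],0],[[0,0,0],[0.5,0,0],0],[[0,0,0],[0.5,0,0],0],[[0,0,0],[0.5,0,0],0],[[0,0,0],[0.5,0,0],0]]' >/dev/null
python3 g.py '[0,70,194]'
python3 -m creep '[[[0,0,0],[0.5,0,0],0],[[0,0,0],[0.5,0,0],0],[[0,0,0],[0.5,0,0],0],[[0,0,0],[0.5,0,0],0],[[0,0,0],[0,0,0],0]]' >/dev/null
python3 g.py '[0,70,194]'
```

```text
t 4.4 winder xyz [  0.8  42.7 195.6] F [ 0.  -0.1 -0.8] width -0.4
turn left [ 0.  -0.   0.4]
[0,70,194] shift cm [ 2.73 -0.06  0.16]
t 4.9 winder xyz [  0.5  62.7 195.3] F [-0.2  0.6 -0.3] width -0.4
turn left [-0.  -0.   0.4]
[0,70,194] shift cm [ 0.73 -0.05  0.13]
```

```bash
python3 -m creep '[[[0,0,0],[0.4,0,0.1],0],[[0,0,0],[0.4,0,0],0],[[0,0,0],[0.2,0,0],0],[[0,0,0],[0,0,0],0],[[0,0,0],[0,0,0],0]]' >/dev/null
python3 g.py '[0,72,250]'
python3 -m creep '[[[0,0,0],[0,0,-1],0],[[0,0,0],[0,0,-2],0],[[0,0,0],[0,0,-2.5],0],[[0,0,0],[0,-1,-1],0],[[0,0,0],[0,0,0],0]]' >/dev/null
python3 g.py '[-75,-70,260]'
python3 - <<'E'
from h import *
import cv2
p=np.load('p.npy')
im=r.get_image('wrist')[:,:,::-1].copy();k=r.calibration('wrist')
for X,c in (([0,92,164],(0,0,255)),([0,43,221],(255,0,0)),(ball(p[3]),(0,255,0))):
    cv2.circle(im,tuple(int(v) for v in proj(k,W(p,X))),3,c,-1)
a=cv2.resize(r.get_image('side')[130:330,270:500,::-1],(552,480))
im=cv2.resize(im,(640,480));o=np.hstack([im[:,140:500][:,:],a[:, :430]]);cv2.imwrite('pics/w2.png',o)
E
```

```text
t 5.4 winder xyz [  0.5  72.1 194.3] F [ 0.5  0.9 -0.6] width -0.1
turn left [0.  0.  0.4]
[0,72,250] shift cm [-0.01 -0.05 -5.57]
t 5.9 winder xyz [ -9.7  72.1 261.1] F [ 0.6  0.1 -0.2] width 0.5
turn left [ 0.2 -0.   0.4]
[-75,-70,260] shift cm [-14.17  -6.62   0.08]
```

View pics/w2.png

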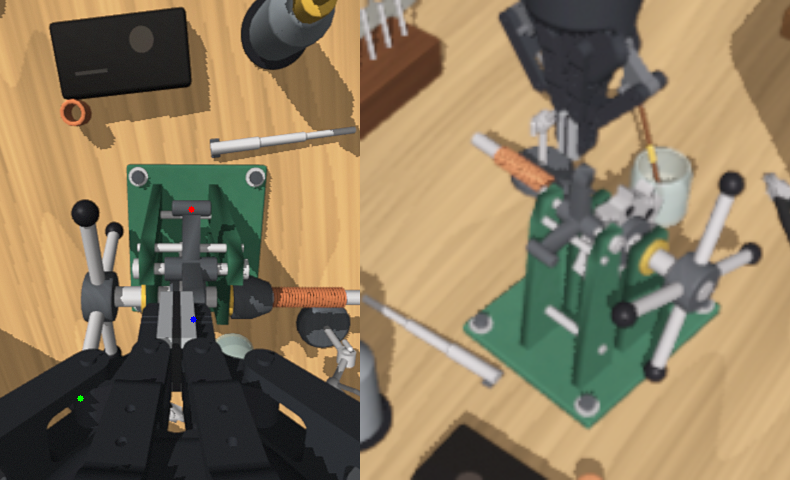

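The picture shows the pawl thrown back, with the tab level at (192,209) on the model point and the nose leg upright. Now to the star handle.

```bash
python3 -m creep '[[[0,0,0.4],[-1.5,-0.7,0],0],[[0,0,0],[-4,-1.9,0],0],[[0,0,0],[-4,-1.9,0],0],[[0,0,0],[-3.2,-1.5,0],0],[[0,0,0],[-1.5,-0.6,0],0]]' >/dev/null
python3 g.py '[-75,-70,185]'
python3 -m creep '[[[0,0,0],[0,0,0],0],[[0,0,0],[0,0,2],0],[[0,0,0],[0,0,2.5],0],[[0,0,0],[0,0,2],0],[[0,0,0],[0,0,1],0]]' >/dev/null
python3 g.py '[-75,-54,185]'
```

```text
t 6.5 winder xyz [-77.1 -72.1 258.5] F [0.9 1.1 0.2] width 0.2
turn left [-0.1  0.  -0.1]
[-75,-70,185] shift cm [0.21 0.22 7.35]
t 7.0 winder xyz [-75.9 -68.9 182.1] F [-0.1 -0.9  0. ] width -0.0
turn left [-0.2 -0.   0. ]
[-75,-54,185] shift cm [ 1.49  0.1  -0.29]
```

```bash
python3 -m creep '[[[0,0,0],[0.6,0.1,-0.3],0],[[0,0,0],[0.6,0,0],0],[[0,0,0],[0.6,0,0],0],[[0,0,0],[0.5,0,0],0],[[0,0,0],[0.5,0,0],0]]' >/dev/null
python3 g.py
python3 -m creep '[[[0,0,0],[0.5,0,0],0],[[0,0,0],[0.5,0,0],0],[[0,0,0],[0.5,0,0],0],[[0,0,0],[0.5,0,0],0],[[0,0,0],[0.5,0,0],0]]' >/dev/null
python3 g.py
python3 -m creep '[[[0,0,0],[0.4,0,0],0],[[0,0,0],[0.2,0,0],0],[[0,0,0],[0,0,0],0],[[0,0,0],[0,0,0],0],[[0,0,0],[0,0,0],0]]' >/dev/null
python3 g.py
cat > m.py <<'E'
# fit wheel angle from ball pixels found as dark blobs near predictions (side camera)
from h import *
import cv2,sys
p=np.load('p.npy');k=r.calibration('side');im=r.get_image('side')
g=im.max(axis=2).astype(float)
best=[]
for w in np.arange(-.8,.2,.01):
    v=[]
    for i in range(4):
        u=proj(k,W(p,ball(w,i)));m=np.zeros(g.shape,np.uint8);cv2.circle(m,tuple(int(round(a*16)) for a in u),int(16*4),255,-1,shift=4)
        v.append(g[m>0].mean())
    best.append((np.mean(sorted(v)[:4]),w,np.round(v)))
best.sort(key=lambda b:b[0])
for b in best[:5]:print(b)
cv2.imwrite(sys.argv[1],cv2.resize(im[130:330,270:500,::-1],(690,600),interpolation=cv2.INTER_CUBIC))
E
python3 m.py pics/s3.png
```

```text
t 7.5 winder xyz [-74.1 -41.5 187.9] F [-0.3 -1.5  1.9] width -0.2
turn left [ 0.1  0.  -0. ]
t 8.0 winder xyz [-74.5 -16.6 187.3] F [-0.3 -1.5  0.2] width 0.2
turn left [-0. -0. -0.]
t 8.5 winder xyz [-74.5 -11.1 187.2] F [ 0.2 -0.2  0.8] width 0.0
turn left [-0. -0. -0.]
(np.float64(76.68989279983224), np.float64(-0.3999999999999997), array([ 55.,  96., 102.,  53.]))
(np.float64(77.36605342741936), np.float64(-0.4299999999999997), array([ 53.,  85., 118.,  54.]))
(np.float64(77.44451860091459), np.float64(-0.4199999999999997), array([ 53.,  88., 116.,  53.]))
(np.float64(77.67040229885058), np.float64(-0.4099999999999997), array([ 53.,  94., 110.,  53.]))
(np.float64(79.725), np.float64(-0.3899999999999997), array([ 56., 102., 105.,  56.]))
```

View pics/s3.png

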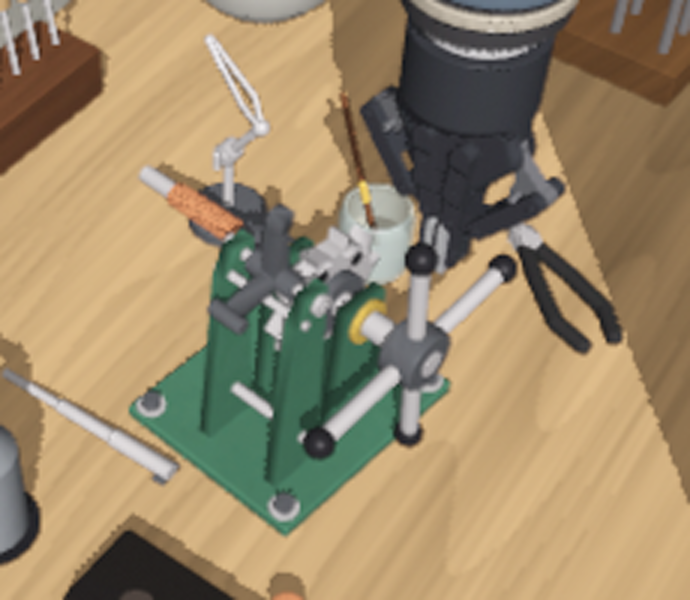

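The side crop shows the balls at (422,260), (319,443), (408,432) and (503,268). I'll fit the wheel angle from these.

```bash
cat > f.py <<'E'
from h import *
import sys,json
from scipy.optimize import least_squares
p=np.load('p.npy');k=r.calibration('side');o=json.loads(sys.argv[1])
f=lambda w:np.concatenate([proj(k,W(p,ball(w[0],int(i))))-np.array([270+u/3,130+v/3]) for i,(u,v) in o.items()])
s=least_squares(f,[-.4]);print(s.x,s.fun.round(1))
E
python3 f.py '{"0":[422,260],"3":[319,443],"2":[408,432],"1":[503,268]}'
```

```text
[-0.41568974] [-0.1 -0.3  0.3 -0.2  0.4 -0.1  0.1  0. ]
```

```bash
python3 -m creep '[[[0,0,0],[0.2,0,0],0],[[0,0,0],[0.3,0,0],0],[[0,0,0],[0.3,0,0],0],[[0,0,0],[0.2,0,0],0],[[0,0,0],[0,0,0],0]]' >/dev/null
python3 g.py
python3 -m creep '[[[0,0,0],[0,0,0],0],[[0,0,0],[-0.5,0,0],0],[[0,0,0],[-1.5,0,0],0],[[0,0,0],[-2,0,0],0],[[0,0,0],[0,0,0],0]]' >/dev/null
python3 g.py '[-75,-60,260]'
python3 m.py pics/s4.png
```

```text
t 9.05 winder xyz [-74.5  -0.6 187.3] F [ 0.4  0.2 -0.1] width 0.3
turn left [-0. -0.  0.]
t 9.55 winder xyz [-74.5 -43.5 187.3] F [ 0.1  1.  -0.2] width 0.1
turn left [ 0.   0.  -0.1]
[-75,-60,260] shift cm [-1.65 -0.04 -7.27]
(np.float64(73.2228189421534), np.float64(-0.5399999999999998), array([ 52.,  73., 114.,  53.]))
(np.float64(73.53797961102298), np.float64(-0.5199999999999998), array([ 53.,  81., 107.,  53.]))
(np.float64(73.69086651053864), np.float64(-0.5299999999999998), array([ 53.,  80., 109.,  53.]))
(np.float64(75.17112859157413), np.float64(-0.5499999999999998), array([ 53.,  71., 122.,  55.]))
(np.float64(75.99475380217439), np.float64(-0.5099999999999998), array([ 54.,  90., 105.,  55.]))
```

View pics/s4.png

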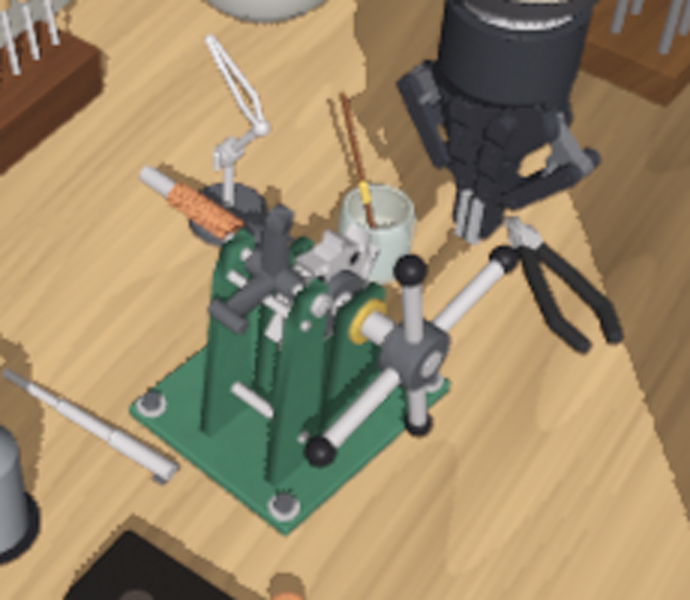

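The balls are now at (410,271), (320,452), (418,424) and (504,259).

```bash
python3 f.py '{"0":[410,271],"3":[320,452],"2":[418,424],"1":[504,259]}'
python3 -m creep '[[[0,0,0],[0,0,-1.5],0],[[0,0,0],[0,0,-3],0],[[0,0,0],[0,0,-3],0],[[0,0,0],[1,0.6,-0.5],0],[[0,0,0],[3,1.6,0],0]]' >/dev/null
python3 g.py '[0,85,260]'
python3 -m creep '[[[0,0,0],[3.2,1.8,0],0],[[0,0,0],[3.2,1.8,0],0],[[0,0,0],[2.5,1.3,0],0],[[0,0,0],[0.8,0.4,0],0],[[0,0,0],[0,0,0],0]]' >/dev/null
python3 g.py '[0,85,192]'
```

```text
[-0.5272061] [ 0.2 -0.4  0.2 -0.4  0.2 -0.7  0.1 -0.1]
t 10.1 winder xyz [-51.9  -1.8 268.8] F [ 0.3 -0.4 -0.1] width -0.3
turn left [ 0.1  0.  -0.2]
[0,85,260] shift cm [8.7  5.16 0.89]
t 10.6 winder xyz [  0.7  97.  266.3] F [ 0.2 -0.5  0.9] width 0.1
turn left [-0.1  0.   0.1]
[0,85,192] shift cm [-1.2  -0.06  7.43]
```

```bash
python3 -m creep '[[[0,0,0],[-0.5,0,1.5],0],[[0,0,0],[-0.4,0,2.5],0],[[0,0,0],[0,0,2.5],0],[[0,0,0],[0,0,0.9],0],[[0,0,0],[0,0,0],0]]' >/dev/null
python3 g.py '[0,16,191]'
python3 -m creep '[[[0,0,0],[-0.5,0,0],0],[[0,0,0],[-0.5,0,0],0],[[0,0,0],[-0.5,0,0],0],[[0,0,0],[-0.5,0,0],0],[[0,0,0],[-0.5,0,0],0]]' >/dev/null
python3 g.py '[0,16,191]'
```

```text
t 11.1 winder xyz [ -0.3  86.1 192.6] F [ 0.2 -0.   0.1] width 0.0
turn left [-0.1  0.  -0.1]
[0,16,191] shift cm [-7.01  0.04  0.17]
t 11.6 winder xyz [  0.8  61.5 193.6] F [-0.3  1.   0.7] width -0.0
turn left [ 0. -0. -0.]
[0,16,191] shift cm [-4.55 -0.07  0.26]
```

```bash
python3 -m creep '[[[0,0,0],[-0.5,0,0.3],0],[[0,0,0],[-0.5,0,0],0],[[0,0,0],[-0.5,0,0],0],[[0,0,0],[-0.5,0,0],0],[[0,0,0],[-0.5,0,0],0]]' >/dev/null
python3 g.py '[0,16,191]'
python3 -m creep '[[[0,0,0],[-0.5,0,0],0],[[0,0,0],[-0.5,0,0],0],[[0,0,0],[-0.5,0,0],0],[[0,0,0],[-0.5,0,0],0],[[0,0,0],[0,0,0],0]]' >/dev/null
python3 g.py '[0,16,191]'
python3 -m creep '[[[0,0,0],[0,0,0],0],[[0,0,0],[0,0,-1],0],[[0,0,0],[0,0,-2.5],0],[[0,0,0],[0,0,-3],0],[[0,0,0],[-3,-3,-1],0]]' >/dev/null
python3 -m creep '[[[0,0,0],[-3,-3,0],0],[[0,0,0],[-3,-3,0],0],[[0,0,0],[-3,-3,0],0],[[0,0,0],[0,0,0],0],[[0,0,0],[0,0,0],0]]' >/dev/null
python3 g.py
python3 m.py pics/s5.png
```

```text
t 12.1 winder xyz [  0.6  36.5 190.3] F [ 0.1  0.5 -0.1] width 0.1
turn left [ 0.  0. -0.]
[0,16,191] shift cm [-2.05 -0.06 -0.07]
t 12.6 winder xyz [  0.6  16.3 190.3] F [-0.4  1.   0.5] width -0.2
turn left [ 0.  0. -0.]
[0,16,191] shift cm [-0.03 -0.06 -0.07]
t 13.6 winder xyz [-119.5 -103.3  266.4] F [ 1.2 -0.2 -0.3] width 0.1
turn left [ 0.1  0.  -0.1]
(np.float64(71.89640178237659), np.float64(-0.5399999999999998), array([ 51.,  72., 112.,  52.]))
(np.float64(72.20202735598029), np.float64(-0.5199999999999998), array([ 52.,  80., 105.,  52.]))
(np.float64(72.36389539422325), np.float64(-0.5299999999999998), array([ 52.,  79., 107.,  52.]))
(np.float64(73.81744447382337), np.float64(-0.5499999999999998), array([ 52.,  70., 120.,  53.]))
(np.float64(74.6361100213862), np.float64(-0.5099999999999998), array([ 53.,  88., 104.,  54.]))
```

View pics/s5.png

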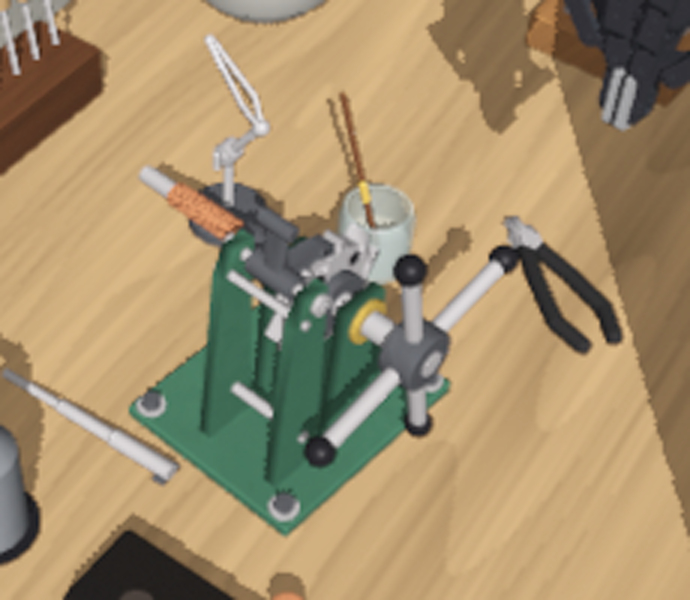

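The pawl is back over on the ratchet and the wheel is still at -0.53. I'll compare the tab with the starting picture to confirm it is home.

```bash
python3 - <<'E'
import cv2
from cell import r
a=cv2.imread('pics/side0.png');b=r.get_image('side')[:,:,::-1].copy()
# patch around tab/cross bar (crop 240..330,190..270)
t=a[192:220,346:374]
R=cv2.matchTemplate(cv2.resize(b[182:230,336:384],None,fx=8,fy=8,interpolation=2),cv2.resize(t,None,fx=8,fy=8,interpolation=2),5)
_,v,_,l=cv2.minMaxLoc(R);print(v,l[0]/8-10,l[1]/8-10,cv2.absdiff(t,b[192:220,346:374]).mean())
E
```

```text
0.9979784488677979 0.0 0.0 1.6734693877551021
```

```bash
python3 -c "
from cell import r
print(r.sign_off())"
```

```text
the job is handed in; nothing more can be done
None
```

I tipped the pawl back, pushed the star handle back one notch (the wheel reads about -0.53 rad) and tipped the pawl over again. It lies in the same place in the picture as when it was home at the start. I handed the job in at about 14 s, having touched only the pawl and the star handle.

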